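Clear the caddy bay and draw the oak stick out from under the half-cover

ROBOT

A 6-joint arm with a two-finger parallel gripper is mounted at the origin on a cart in front of the work surface, level with it; the furniture and walls round the work are solid. World frame = base frame: x ahead of the robot, y to its left, z up, the work surface at z = 0. Lengths are in mm, angles in rad, forces in N, time in s.
With the tool pointing down it reaches from about 275 to 1000 mm from the base axis. Payload 8.4 kg.
Tool frame: the origin (TCP) lies between the finger pads; the fingertips stand 22 mm ahead of it and the grasp point (between the pads) lies 3 mm ahead of it (r.nose_length is the z of the fingertips in the tool frame, in mm); z points along the fingers, y is the line along which they close (so a half turn about z gives the same grasp; the last joint's range is limited). The gripper opens to 85 mm and grips with 20 to 120 N. Pads are 22 mm wide; open, the fingers measure 114 mm over their backs; the gripper's body (76 mm by 85 mm) begins 54 mm behind the grasp point. The pads swing forward as they close: fully open they stand 13 mm farther back than shut.
Start: joints at [1.219, 0.353, 1.633, -0, 1.155, -0.002], TCP at [214.192, 587.154, 233.181] pointing down, gripper open.
Joint ranges: [-2.63, 2.63], [-0.92, 2.1], [0.06, 2.66], [-1.3, 4.44], [0, 2.69], [-3.02, 3.02]. Speed limits (rad/s): [2.22, 2.22, 2.79, 3.14, 3.14, 3.14].

INTERFACE

Orientations are given as [roll, pitch, yaw] about the fixed x, y, z axes, in that order (R = Rz(yaw) Ry(pitch) Rx(roll)).
In Python, from rig import r, cams gives the robot as it stands.
- The arm moves only by the shell command python3 -m handwheel FILE [FORCE], which reads ROWS from the file FILE. ROWS is one flat JSON list of numbers that holds 1 to 5 rows one after another, with no inner brackets; each row has 7 numbers: a rotation vector rx, ry, rz in parts of the range, where 1.0 means pi rad, then dx, dy, dz in shares of 500 mm (1.0 is 500 mm), then the opening from 0.0 (shut) to 1.0 (fully open); each row shifts and turns the commanded pose from where the row before left it, along the tool's axes as they then stand; what a row does not reach is not made up. A row lasts 1/12 s, in which the tool goes at most 41.7 mm and 0.125 rad, less where a joint would pass 70% of its speed; a pose out of reach is approached as far as the arm can. The fingers move at their own pace and stop on an object; FORCE is the grip in N (left out, the last holds). Time passes only in rows, so rows that do not move let the fingers close. It prints the time, the measured TCP pose, the force, the opening and the grip force at its end. Shift and turn numbers lie between -1 and 1, and a call with a number outside is refused. Input that does not fit is refused with a message, and nothing moves.
- r.sense(): the state, without advancing time (a new reading comes with each control period).
- cams.grab_frame(name): name is "side" or "top"; returns the picture (384x512x3 uint8, red, green, blue); there is no depth.
- cams.camera_params(name): a dict with "fx", "fy", "cx", "cy" (pixels), "rvec" (rotation vector, rad) and "tvec" (3), from world to camera coordinates, as OpenCV has them. Camera axes: x right, y down, z forward; pixel columns grow to the right and rows downward; lengths in mm; the calibration is good to about 2 mm. A picture is of the moment at which its call begins. camera_params takes no time and is no camera call.
- r.sign_off(): hands the job in; it is judged then, once.
The state is a dict: "clock": time; "qpos": joint angles; "qvel": joint speeds; "joint_efforts": joint torques, N m; "eef_pos": TCP position; "tcp_rot": TCP orientation; "contact_force": force on the tool from outside, world axes, zero at the start; "wrist_torque": the same for the moment, N m; "opening": opening from 0.0 (shut) to 1.0 (fully open); "grasp_force": force on a finger pad.
Only numpy, scipy, OpenCV 4.12 (cv2) and the standard library are available. Lean on these libraries where they do the work, as an engineer would, in place of code of your own. Each camera call takes 0.05 s, during which the arm holds its last target. There are 200 camera calls.

TASK

The two tall tins in the long bay of the wooden caddy stand in the way of the oak stick between them: stand them upright in the two small cells at the other end of the caddy, one tin in each cell, without knocking one over. Then take hold of the oak stick, tilt it so that its free end comes up through the opening, draw it out slantwise from under the fixed half-cover, and finish while holding it still in the gripper with the whole stick clearly higher than the tops of the tins, touching neither caddy nor tins. Leave the oilstone box and the short oak strip beside the caddy where they are.

Things in the scene. Friction and masses are not known exactly. Their poses are not given: they have to be found in the camera images.
- caddy: plywood caddy, fixed, 306 long (x) x 142 wide (y), pose varies; origin: centre of underside, z up. Mm in its frame: plinth 0..16, walls, floor 8 thick; long bay inside x -77..145, y -63..63, floor z 24, walls up to z 91, outer battens to y +-75; half-cover (see cover_edge) leaves it open from above only over x 5..145. Beyond the bay, x -145..-85: two cells side by side
- cell_left (a point): centre of the floor of the open-topped cell on the caddy's +y side, at caddy (-115, 33, 24) mm. Both cells are 60 x 60 inside, floor z 24, parted by a 6 thick wall at y = 0; walls up to z 66, but on the bay side up to z 91 (wall and cover end)
- cell_right (a point): centre of the floor of the cell at the caddy's -y side, at caddy (-115, -33, 24) mm
- cover_edge (a point): middle of the lower edge of the half-cover at the opening, at caddy (5, 0, 84) mm; axes as the caddy's. The half-cover is a fixed plywood board at z 84..91 that roofs the bay over x -85..5, the full width
- stick: loose square oak stick, 24 wide (its x) x 200 long (its y) x 22 high, about 75 g; origin at the centre of its underside. It lies along the middle of the bay on the floor, its +y end towards the caddy's +x (open) end, about 70 of its -y end under the half-cover.
- stick_outer_end (a point): centre of the stick's +y end face (stick (0, 100, 11) mm), in the open part of the bay
- stick_inner_end (a point): centre of the stick's -y end face (stick (0, -100, 11) mm), under the half-cover
- tin_a: upright steel tin with a paper label, 40 diameter, 120 tall, about 0.16 kg; origin at the centre of its underside; stands on the bay floor in the open part, on the caddy's +y side of the stick
- tin_b: a tin like tin_a, on the caddy's -y side of the stick
- timber_stack: obstacle: fixed timber stack under a blue sheet, to the left of the caddy, about 430 long x 160 wide, up to 230 high; origin near the middle of its footprint; it runs slantwise, its long side along the world direction (0.66, 0.75), its near end by the robot. It never moves; pass over it or round it.
- oilstone_box: wooden oilstone box, 70 x 190 x 45, origin at the centre of its underside, to the left of the work; to be left alone
- oak_strip_b: short thin oak strip lying on the table to the right of the caddy, 24 x 150 (its y) x 19, origin at the centre of its underside; to be left alone
Not all that is in view belongs to the job. Leave any blue or purple look-alike of the tin_a alone.

How it is judged:
By the outcome, as a careful person would: the job done as asked, in the order asked, and still so for the second after the job is handed in, while the arm keeps its last pose, push and grip.
It also fails if it takes over 69 s, if anything falls off the work surface, if the arm or the gripper's body presses on something with over 40 N, if the wrist force passes 120 N, or if a joint passes its speed limit or range.

## Working session

There is one attempt and no reset: what is moved stays moved. The work goes in short steps, Python scripts to look and compute and a shell command to move; the robot and the scene stay as the last step left them, time stands still between calls to the robot, and variables do not carry over. Pictures are saved under pics/ and viewed, at most 14 in all, crops included, and the job is handed in when it is done.

```bash
ls; mkdir -p pics
python3 - <<'E'
from rig import r,cams
import cv2,numpy as np
for n in("side","top"):
    im=cams.grab_frame(n);cv2.imwrite(f"pics/{n}0.png",im[:,:,::-1]);p=cams.camera_params(n)
    R=cv2.Rodrigues(np.array(p["rvec"]))[0];print(n,p["fx"],p["cx"],p["cy"],"pos",-R.T@np.array(p["tvec"]).ravel(), R[2])
print(r.sense())
E
```

```text
pics
side 356.136129017991 258.67809451863883 191.54172118190746 pos [ 132.03981886 -691.56233738  602.29189187] [ 0.50182238  0.68805281 -0.52417329]
top 354.44562784273955 253.0257160095061 190.16329596371938 pos [ 414.63561458   -3.09605418 1114.60516454] [ 0.17940057 -0.01140768 -0.98370997]
{'clock': 0.1, 'qpos': array([ 1.21860636e+00,  3.53609388e-01,  1.63406878e+00,  8.92060894e-06,
        1.15516565e+00, -2.39121110e-03]), 'qvel': array([-0.00070582, -0.00106177, -0.0028417 , -0.00039707, -0.00138439,
        0.00086721]), 'joint_efforts': array([-1.23691614e-03, -6.06351542e+01, -3.42816174e+01, -6.67077597e-05,
        4.01351586e-03, -1.49540062e-05]), 'eef_pos': array([214.04011211, 586.75911453, 232.51383313]), 'tcp_rot': array([-3.14034151e+00, -1.11483800e-05,  2.79179028e+00]), 'contact_force': array([-0.07391288, -0.17192587, -0.48588307]), 'wrist_torque': array([-0.01115328,  0.03537105, -0.00307138]), 'grasp_force': 0.0, 'opening': 0.9985960528564147}
```

```bash
sleep 2
```

```text
(no output)
```

View pics/side0.png

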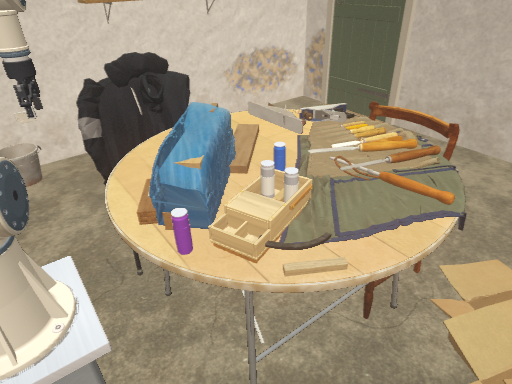

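View pics/top0.png

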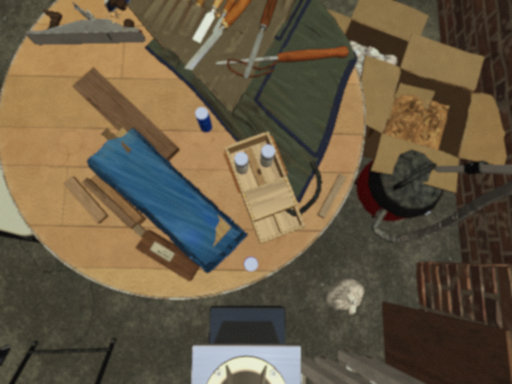

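The side view shows the two white-capped silver tins at (267,178) and (291,183), a blue look-alike at (279,155), a purple one at (182,230), the caddy at (262,212) and the oak strip at (315,266). The top view shows the same tins at (241,160) and (267,152), blue at (203,119), purple at (250,264), and the stick between the tins at about (259,172).

Things that could be taken for the tins (top view): silver (241,160), silver (267,152), blue (203,119), purple (250,264). I choose the two silver ones inside the caddy. For the stick, the candidates are the one in the bay (259,172), the oak strip (335,195) and the brown lumber (125,110). I choose the one in the bay.

Run:
```python
import cv2,numpy as np
t=cv2.imread("pics/top0.png")[125:245,215:315];s=cv2.imread("pics/side0.png")[150:260,205:325]
t=cv2.resize(t,None,fx=5,fy=5,interpolation=cv2.INTER_CUBIC);s=cv2.resize(s,None,fx=6,fy=5.4,interpolation=cv2.INTER_CUBIC)
cv2.imwrite("pics/tc.png",t);cv2.imwrite("pics/sc.png",s);print(t.shape,s.shape)
```

```text
(600, 500, 3) (594, 720, 3)
```

View pics/tc.png

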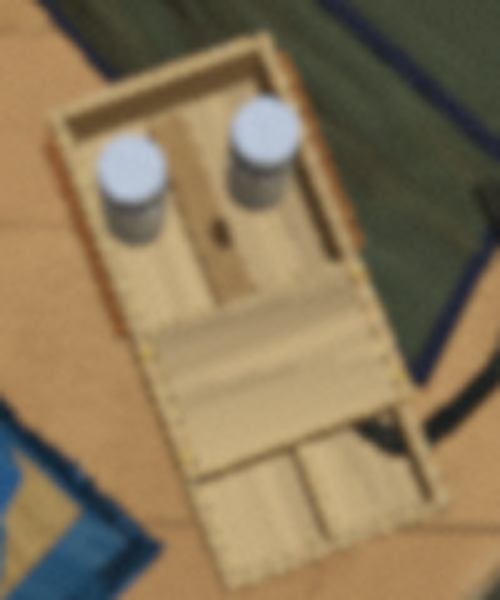

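View pics/sc.png

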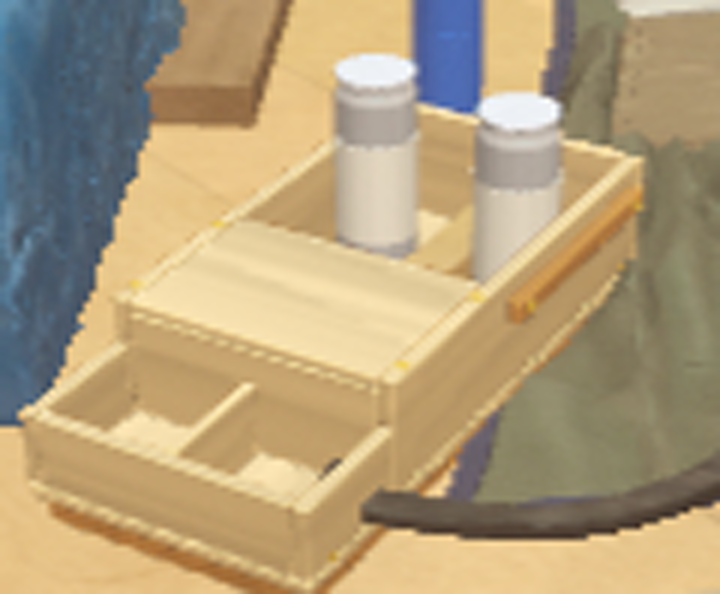

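Crops: the silver tins are confirmed in the bay, with lids at about (241,159) and (268,151) in the top view and (267,163) and (291,171) in the side view. The caddy corners are clear. A black curved tool's tip seems to reach into or over the right cell, so its height needs measuring.

```bash
cat > h.py <<'E'
import cv2,numpy as np
from rig import r,cams
from scipy.spatial.transform import Rotation as Ro
def P(n):
    p=cams.camera_params(n);R=cv2.Rodrigues(np.array(p["rvec"]))[0]
    return np.array([[p["fx"],0,p["cx"]],[0,p["fy"],p["cy"]],[0,0,1]])@np.c_[R,np.array(p["tvec"]).ravel()]
PT,PS=P("top"),P("side")
def tri(t,s):
    X=cv2.triangulatePoints(PT,PS,np.float64(t),np.float64(s)).ravel();return X[:3]/X[3]
def ray(n,uv,z):
    M=PT if n=="top" else PS;H=np.c_[M[:,:2],M[:,2]*z+M[:,3]];q=np.linalg.solve(H,[*uv,1]);return q[:2]/q[2]
def proj(n,X):
    q=(PT if n=="top" else PS)@[*X,1];return q[:2]/q[2]
E
cat > m.py <<'E'
from h import *
ct=lambda x,y:((x+.5)/5+214.5,(y+.5)/5+124.5)
cs=lambda x,y:((x+.5)/6+204.5,(y+.5)/5.4+149.5)
pts={"+x-y":((270,38),(640,160),(153,-71,91)),"+x+y":((52,117),(425,103),(153,71,91)),"cov+y":((195,478),(120,300),(-85,71,91)),
"cov-y":((410,390),(385,383),(-85,-71,91)),"cell+y":((228,588),(25,413),(-153,71,66)),"cell-y":((447,500),(300,512),(-153,-71,66)),
"hook":((360,428),(330,468),None),"hook2":((425,447),(370,505),None)}
W,C=[],[]
for k,(a,b,c) in pts.items():
    X=tri(ct(*a),cs(*b));print(k,X.round(1),"reproj",np.round(proj("top",X)-ct(*a),1))
    if c: W.append(X);C.append(c)
W=np.array(W);C=np.array(C,float)
w=(W-W.mean(0))[:,:2];c=(C-C.mean(0))[:,:2]
th=np.arctan2((c[:,0]*w[:,1]-c[:,1]*w[:,0]).sum(),(c*w).sum())
Rz=Ro.from_euler("z",th).as_matrix();o=W.mean(0)-Rz@C.mean(0)
print("yaw",th,"o",o,"\nres",(W-(C@Rz.T+o)).round(1).tolist())
for n,p in dict(cl=(-115,33,24),cr=(-115,-33,24),edge=(5,0,84)).items():print(n,(Rz@p+o).round(1))
def lid(n,u,v):
    im=cv2.imread(f"pics/{n}0.png");hsv=im.astype(int);b,g,rr=hsv[...,0],hsv[...,1],hsv[...,2]
    m=((b>170)&(b-rr>5)&(abs(b-g)<50)).astype(np.uint8);k,l,st,ce=cv2.connectedComponentsWithStats(m)
    i=min((i for i in range(1,k) if st[i,4]>15),key=lambda i:np.hypot(*(ce[i]-(u,v))));return ce[i],st[i]
for nm,a,b in(("A",(241,159),(267,163)),("B",(268,151),(291,171))):
    (p,s1),(q,s2)=lid("top",*a),lid("side",*b);X=tri(p,q);print(nm,p,s1,q,s2,X.round(1),"caddy",(Rz.T@(X-o)).round(1))
for a in((180,130),(232,290)):
    X=ray("top",ct(*a),46);print("stick mid line",X.round(1),(Rz.T@(np.r_[X,46]-o)).round(1))
E
PYTHONPATH=. python3 m.py
```

```text
Traceback (most recent call last):
  File "m.py", line 1, in <module>
    from h import *
  File "h.py", line 1, in <module>
    import cv2,numpy as np
ModuleNotFoundError: No module named 'cv2'
```

```bash
python3 m.py
```

```text
+x-y [780.5 -61.2  90.3] reproj [ 0. -0.]
+x+y [739.6  65.6  84.1] reproj [ 1.6 -2.7]
cov+y [513.2 -17.2  90.2] reproj [ 0. -0.]
cov-y [ 563.7 -141.6   89.5] reproj [-0.4  0.7]
cell+y [451.3 -37.3  63.7] reproj [ 0. -0.]
cell-y [ 501.8 -166.2   63.2] reproj [-0.3  0.7]
hook [ 549.5 -118.9   33.3] reproj [-0.1  0.2]
hook2 [ 538.4 -158.2   41.9] reproj [ 0.1 -0.2]
yaw 0.35319307401505734 o [618.25292647 -49.83427851  -2.52107834] 
res [[-5.9, 2.4, 1.8], [2.3, -4.1, -4.4], [-0.8, -4.6, 1.7], [0.6, 4.3, 1.0], [1.1, -1.2, 0.2], [2.6, 3.2, -0.3]]
cl [498.9 -58.6  21.5]
cr [ 521.8 -120.6   21.5]
edge [622.9 -48.1  81.5]
A [240.75833333 158.3       ] [235 153  13  12 120] [267.5625     162.60416667] [262 160  13   6  48] [684.1  20.5 143. ] caddy [ 86.1  43.2 145.5]
B [267.72033898 150.56779661] [262 145  12  12 118] [290.77586207 169.96551724] [284 168  14   5  58] [706.3 -55.3 143.6] caddy [ 80.7 -35.6 146.1]
stick mid line [735.3  -7.1] [124.5  -0.4  48.5]
stick mid line [633.4 -39.9] [17.6  4.1 48.5]
```

Heights check out: lids are at z 143 (24 + 120 = 144), the rim at 90 (91) and the cells at 64 (66). The hook tip lies at caddy (-88,-41), z about 33, by the bay wall of the right cell, so that tin goes a little towards the opposite corner. First I rise and turn the fingers so they close along caddy x.

The rows are not in the units I measure in: shifts go in shares of 500 mm and turns go in shares of pi rad. I convert before sending: -20 mm / 500 = -0.04, 0.108 rad / 3.1416 = 0.0344.

```bash
echo '[0,0,0.0344,0,0,-0.04,1,0,0,0.0344,0,0,-0.04,1,0,0,0.0344,0,0,-0.04,1,0,0,0.0344,0,0,-0.04,1,0,0,0.0344,0,0,-0.04,1]' > rows.txt && python3 -m handwheel rows.txt 30; echo '[0,0,0.0344,0,0,0,1,0,0,0.0344,0,0,0,1,0,0,0.0331,0,0,0,1,0,0,0,0,0,0,1]' > rows.txt && python3 -m handwheel rows.txt
cat > d.py <<'E'
# python3 d.py x y z : world displacement to the target, in the tool's axes
import sys;from h import *
s=r.sense();R=Ro.from_euler("xyz",s["tcp_rot"]).as_matrix()
print("t",s["clock"],"pos",s["eef_pos"].round(1),"rpy",s["tcp_rot"].round(3),"y-ang",np.arctan2(R[1,1],R[0,1]).round(3),"d_tool",(R.T@(np.array(sys.argv[1:4],float)-s["eef_pos"])).round(1),"q",s["qpos"].round(2),"F",s["contact_force"].round(1),"g",s["grasp_force"],s["opening"])
E
python3 d.py 684 20.5 330
```

```text
clock: 0.52
eef_pos: [214.1, 586.8, 333.7]
tcp_rot: [-3.141, 0.0, 2.246]
contact_force: [-0.0, 0.5, 0.1]
opening: 0.999
grasp_force: 0.0
clock: 0.85
eef_pos: [214.1, 586.9, 332.9]
tcp_rot: [-3.141, 0.0, 1.927]
contact_force: [0.5, -0.9, -0.4]
opening: 1.003
grasp_force: 0.0
t 0.85 pos [214.1 586.9 332.9] rpy [-3.141  0.     1.927] y-ang 0.356 d_tool [-694.8  242.8    3.1] q [1.22 0.28 1.52 0.   1.35 0.86] F [ 0.5 -0.9 -0.4] g 0.0 1.0033224951201127
```

To row units: -34 mm / 500 = -0.068, 12 mm / 500 = 0.024.

```bash
echo '[0,0,0,-0.068,0.024,0,1,0,0,0,-0.068,0.024,0,1,0,0,0,-0.068,0.024,0,1,0,0,0,-0.068,0.024,0,1,0,0,0,-0.068,0.024,0,1]' > rows.txt && python3 -m handwheel rows.txt >/dev/null; echo '[0,0,0,-0.068,0.024,0,1,0,0,0,-0.068,0.024,0,1,0,0,0,-0.068,0.024,0,1,0,0,0,-0.068,0.024,0,1,0,0,0,-0.068,0.024,0,1]' > rows.txt && python3 -m handwheel rows.txt>/dev/null; echo '[0,0,0,-0.068,0.024,0,1,0,0,0,-0.068,0.024,0,1,0,0,0,-0.068,0.024,0,1,0,0,0,-0.068,0.024,0,1,0,0,0,-0.068,0.024,0,1]' > rows.txt && python3 -m handwheel rows.txt >/dev/null;echo '[0,0,0,-0.068,0.024,0,1,0,0,0,-0.068,0.024,0,1,0,0,0,-0.068,0.024,0,1,0,0,0,-0.068,0.024,0,1,0,0,0,0,0,0,1]' > rows.txt && python3 -m handwheel rows.txt; python3 d.py 684 20.5 122
```

```text
clock: 2.52
eef_pos: [658.6, 58.4, 332.1]
tcp_rot: [-3.141, 0.002, 1.932]
contact_force: [-0.4, 0.1, -0.5]
opening: 0.998
grasp_force: 0.0
t 2.5167 pos [658.6  58.4 332.1] rpy [-3.141e+00  2.000e-03  1.932e+00] y-ang 0.361 d_tool [-43.9  10.4 210.2] q [ 0.09  0.34  1.44 -0.    1.37 -0.27] F [-0.4  0.1 -0.5] g 0.0 0.9978593147187453
```

To row units: 30 mm / 500 = 0.06, -22 mm / 500 = -0.044.

```bash
echo '[0,0,0,-0.044,0.01,0.04,1,0,0,0,-0.044,0.01,0.04,1,0,0,0,0,0,0.06,1,0,0,0,0,0,0.06,1,0,0,0,0,0,0.02,1]' > rows.txt && python3 -m handwheel rows.txt >/dev/null; echo '[0,0,0,0,0,0,1,0,0,0,0,0,0,1]' > rows.txt && python3 -m handwheel rows.txt; python3 d.py 684 20.5 122
python3 - <<'E'
from h import *
im=[cv2.resize(cams.grab_frame(n)[a:b,c:d,::-1],(400,400),interpolation=cv2.INTER_CUBIC) for n,a,b,c,d in(("side",110,230,220,340),("top",100,200,205,305))]
cv2.imwrite("pics/chk1.png",np.hstack(im))
E
```

```text
clock: 3.1
eef_pos: [680.6, 26.1, 223.6]
tcp_rot: [-3.141, -0.0, 1.933]
contact_force: [0.4, 1.0, 0.8]
opening: 1.001
grasp_force: 0.0
t 3.1 pos [680.6  26.1 223.6] rpy [-3.141 -0.     1.933] y-ang 0.363 d_tool [ -6.5   1.3 101.6] q [ 0.04  0.45  1.51  0.    1.18 -0.33] F [0.4 1.  0.8] g 0.0 1.0009188456150127
```

View pics/chk1.png

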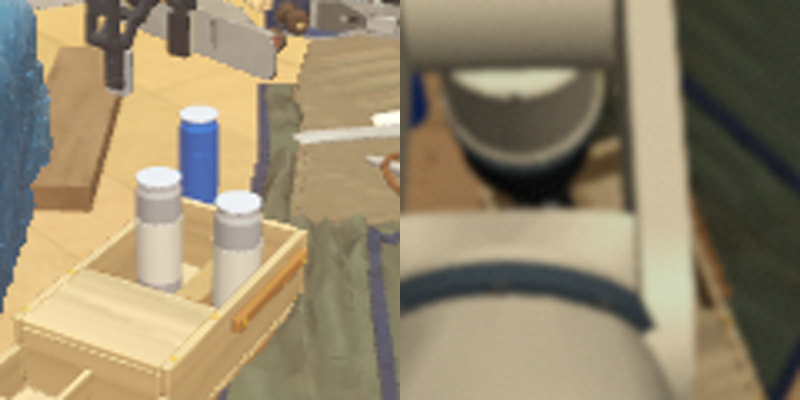

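The side crop shows the open fingers at (118,85) and (180,45), straddling the line above tin A's lid at (158,178). The top view is blocked by the arm. I go down onto tin A.

To row units: 25 mm / 500 = 0.05, 21 mm / 500 = 0.042.

```bash
echo '[0,0,0,-0.012,0.002,0.042,1,0,0,0,0,0,0.05,1,0,0,0,0,0,0.05,1,0,0,0,0,0,0.04,1,0,0,0,0,0,0.02,1]' > rows.txt && python3 -m handwheel rows.txt >/dev/null; echo '[0,0,0,0,0,0,1,0,0,0,0,0,0,1]' > rows.txt && python3 -m handwheel rows.txt; python3 d.py 684 20.5 122;  echo '[0,0,0,0,0,0,0,0,0,0,0,0,0,0,0,0,0,0,0,0,0,0,0,0,0,0,0,0,0,0,0,0,0,0,0]' > rows.txt && python3 -m handwheel rows.txt 40;echo '[0,0,0,0,0,0,0,0,0,0,0,0,0,0,0,0,0,0,0,0,0]' > rows.txt && python3 -m handwheel rows.txt
```

```text
clock: 3.78
eef_pos: [684.4, 20.6, 123.5]
tcp_rot: [3.14, 0.0, 1.932]
contact_force: [0.7, 0.4, 0.1]
opening: 1.001
grasp_force: 0.0
t 3.7833 pos [684.4  20.6 123.5] rpy [3.14  0.    1.932] y-ang 0.361 d_tool [ 0.  -0.4  1.5] q [ 0.03  0.55  1.58  0.    1.01 -0.33] F [0.7 0.4 0.1] g 0.0 1.0011760341274998
clock: 4.2
eef_pos: [684.2, 20.3, 123.5]
tcp_rot: [3.14, 0.001, 1.932]
contact_force: [-1.2, -1.0, 7.2]
opening: 0.442
grasp_force: 39.7
clock: 4.45
eef_pos: [684.2, 20.3, 123.6]
tcp_rot: [3.14, 0.001, 1.932]
contact_force: [-0.9, 0.3, 6.2]
opening: 0.443
grasp_force: 39.6
```

To row units: -25 mm / 500 = -0.05, -15 mm / 500 = -0.03.

```bash
echo '[0,0,0,0,0,-0.03,0,0,0,0,0,0,-0.05,0,0,0,0,0,0,-0.05,0,0,0,0,0,0,-0.05,0,0,0,0,0,0,-0.01,0]' > rows.txt && python3 -m handwheel rows.txt; echo '[0,0,0,0,0,0,0]' > rows.txt && python3 -m handwheel rows.txt>/dev/null; python3 d.py 499.3 -58.2 223
```

```text
clock: 4.87
eef_pos: [685.7, 20.5, 222.0]
tcp_rot: [3.136, 0.002, 1.932]
contact_force: [2.1, -0.8, -0.6]
opening: 0.442
grasp_force: 40.8
t 4.95 pos [684.8  20.4 219.4] rpy [3.138e+00 1.000e-03 1.932e+00] y-ang 0.361 d_tool [  -8.1 -201.3   -4.3] q [ 0.03  0.46  1.51 -0.    1.17 -0.33] F [ 0.5  0.6 -1.6] g 40.842755204066634 0.4429997320973071
```

To row units: -28 mm / 500 = -0.056, -20 mm / 500 = -0.04.

```bash
echo '[0,0,0,-0.002,-0.04,0,0,0,0,0,-0.002,-0.056,0,0,0,0,0,-0.002,-0.056,0,0,0,0,0,-0.002,-0.056,0,0,0,0,0,-0.002,-0.056,0,0]' > rows.txt && python3 -m handwheel rows.txt >/dev/null; echo '[0,0,0,-0.002,-0.056,0,0,0,0,0,-0.002,-0.042,0,0,0,0,0,-0.002,-0.04,0,0,0,0,0,0,0,0,0,0,0,0,0,0,0,0]' > rows.txt && python3 -m handwheel rows.txt; python3 d.py 499.3 -58.2 124
python3 - <<'E'
from h import *
im=[cv2.resize(cams.grab_frame(n)[a:b,c:d,::-1],(400,400),interpolation=cv2.INTER_CUBIC) for n,a,b,c,d in(("side",145,265,200,320),("top",135,255,195,315))]
cv2.imwrite("pics/chk2.png",np.hstack(im))
E
```

```text
clock: 5.78
eef_pos: [497.0, -58.3, 216.0]
tcp_rot: [-3.14, -0.001, 1.931]
contact_force: [0.4, -0.2, -0.9]
opening: 0.443
grasp_force: 41.0
t 5.7833 pos [497.  -58.3 216. ] rpy [-3.140e+00 -1.000e-03  1.931e+00] y-ang 0.36 d_tool [-0.8  2.3 92. ] q [-0.12  0.18  1.91  0.    1.05 -0.48] F [ 0.4 -0.2 -0.9] g 40.99997419863939 0.4428465096283327
```

View pics/chk2.png

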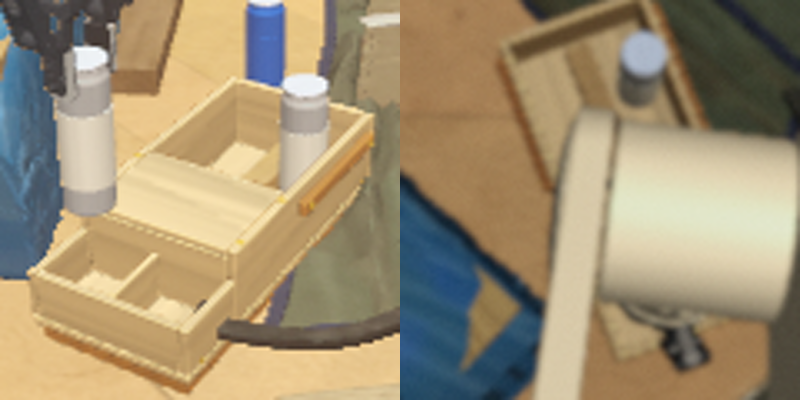

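The side crop shows tin A upright in the grip, with its base at about (90,205) (full image (227,206)), hanging over the left cell. Next I check its base point by ray and lower it.

To row units: 20 mm / 500 = 0.04, 14 mm / 500 = 0.028.

```bash
python3 -c "
from h import *
print(ray('side',(200+90*.3,145+203*.3),116), proj('side',(499.3,-58.2,116)))"
echo '[0,0,0,0,0.004,0.04,0,0,0,0,0,0,0.04,0,0,0,0,0,0,0.04,0,0,0,0,0,0,0.028,0,0,0,0,0,0,0.016,0]' > rows.txt && python3 -m handwheel rows.txt; echo '[0,0,0,0,0,0,0,0,0,0,0,0,0,0]' > rows.txt && python3 -m handwheel rows.txt; python3 d.py 499.3 -58.2 124
```

```text
[496.85199365 -57.81593564] [227.92496331 205.6177151 ]
clock: 6.3
eef_pos: [500.0, -56.8, 133.0]
tcp_rot: [-3.139, -0.001, 1.932]
contact_force: [-0.1, 0.9, -1.4]
opening: 0.441
grasp_force: 41.0
clock: 6.47
eef_pos: [500.7, -57.1, 135.0]
tcp_rot: [-3.141, -0.0, 1.932]
contact_force: [-0.1, -0.5, -1.4]
opening: 0.44
grasp_force: 41.0
t 6.4667 pos [500.7 -57.1 135. ] rpy [-3.141 -0.     1.932] y-ang 0.361 d_tool [-0.5 -1.7 11. ] q [-0.12  0.29  1.98  0.    0.87 -0.48] F [-0.1 -0.5 -1.4] g 40.99810944870114 0.440364522212365
```

To row units: 5 mm / 500 = 0.01, 4 mm / 500 = 0.008.

```bash
echo '[0,0,0,0,0,0.01,0,0,0,0,0,0,0.008,0,0,0,0,0,0,0.002,0,0,0,0,0,0,0,0]' > rows.txt && python3 -m handwheel rows.txt; echo '[0,0,0,0,0,0.002,0,0,0,0,0,0,0,0]' > rows.txt && python3 -m handwheel rows.txt|grep -E "pos|force"
```

```text
clock: 6.8
eef_pos: [500.3, -57.3, 125.2]
tcp_rot: [3.142, 0.0, 1.932]
contact_force: [-1.0, -0.5, -1.2]
opening: 0.443
grasp_force: 41.0
eef_pos: [500.4, -57.4, 124.3]
contact_force: [0.4, -0.0, -2.3]
grasp_force: 41.0
```

To row units: 1 mm / 500 = 0.002.

```bash
echo '[0,0,0,0,0,0.002,0,0,0,0,0,0,0,0]' > rows.txt && python3 -m handwheel rows.txt|grep -E "pos|force";echo '[0,0,0,0,0,0.001,0,0,0,0,0,0,0,0]' > rows.txt && python3 -m handwheel rows.txt|grep -E "pos|force"
```

```text
eef_pos: [500.6, -57.4, 123.6]
contact_force: [-1.3, -0.3, 1.7]
grasp_force: 41.4
eef_pos: [500.8, -57.5, 123.5]
contact_force: [-2.0, -0.8, 8.3]
grasp_force: 42.2
```

Contact with the floor at z 123.5, as expected. Release and rise.

To row units: -30 mm / 500 = -0.06, -25 mm / 500 = -0.05.

```bash
echo '[0,0,0,0,0,0,0.6,0,0,0,0,0,0,0.75,0,0,0,0,0,0,0.85,0,0,0,0,0,0,0.85]' > rows.txt && python3 -m handwheel rows.txt; echo '[0,0,0,0,0,-0.02,0.85,0,0,0,0,0,-0.05,0.9,0,0,0,0,0,-0.06,0.9,0,0,0,0,0,-0.06,1,0,0,0,0,0,0,1]' > rows.txt && python3 -m handwheel rows.txt; python3 d.py 706.3 -55.3 215
```

```text
clock: 7.63
eef_pos: [500.2, -57.3, 122.6]
tcp_rot: [-3.142, -0.0, 1.932]
contact_force: [0.5, 0.9, -0.7]
opening: 0.847
grasp_force: 0.0
clock: 8.05
eef_pos: [503.4, -57.7, 223.7]
tcp_rot: [3.134, 0.004, 1.932]
contact_force: [1.4, -0.3, 0.3]
opening: 0.999
grasp_force: 0.0
t 8.05 pos [503.4 -57.7 223.7] rpy [3.134 0.004 1.932] y-ang 0.361 d_tool [-69.4 190.6  10.4] q [-0.12  0.17  1.9   0.    1.06 -0.48] F [ 1.4 -0.3  0.3] g 0.0 0.9990503019730977
```

To row units: 30 mm / 500 = 0.06, 20 mm / 500 = 0.04.

```bash
echo '[0,0,0,-0.02,0.04,0,1,0,0,0,-0.02,0.06,0,1,0,0,0,-0.02,0.06,0,1,0,0,0,-0.02,0.06,0,1,0,0,0,-0.02,0.06,0,1]' > rows.txt && python3 -m handwheel rows.txt>/dev/null; echo '[0,0,0,-0.02,0.06,0,1,0,0,0,-0.018,0.04,0,1,0,0,0,0,0,0,1,0,0,0,0,0,0,1]' > rows.txt && python3 -m handwheel rows.txt; python3 d.py 706.3 -55.3 123.5
python3 - <<'E'
from h import *
im=[cv2.resize(cams.grab_frame(n)[a:b,c:d,::-1],(400,400),interpolation=cv2.INTER_CUBIC) for n,a,b,c,d in(("side",135,265,200,330),("top",135,255,195,315))]
cv2.imwrite("pics/chk3.png",np.hstack(im))
E
```

```text
clock: 8.8
eef_pos: [702.7, -54.8, 217.1]
tcp_rot: [-3.141, -0.0, 1.932]
contact_force: [-1.6, 0.4, -0.2]
opening: 0.999
grasp_force: 0.0
t 8.8 pos [702.7 -54.8 217.1] rpy [-3.141 -0.     1.932] y-ang 0.361 d_tool [-1.8  3.2 93.6] q [-0.08  0.49  1.46 -0.    1.19 -0.44] F [-1.6  0.4 -0.2] g 0.0 0.9990639829776422
```

View pics/chk3.png

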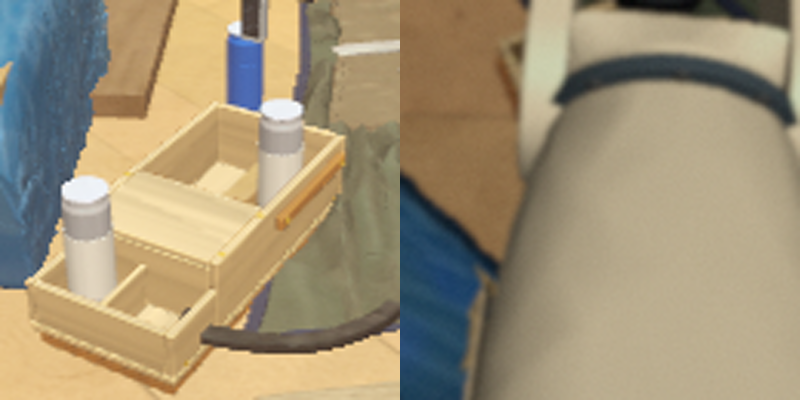

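Tin A stands upright in the left cell (lid at crop (85,188)), tin B is still in place (lid at (282,110)), and the hook tip (187,312) is at the bay side of the right cell. I grasp tin B.

To row units: 25 mm / 500 = 0.05, 22 mm / 500 = 0.044.

```bash
echo '[0,0,0,-0.004,0.006,0.04,1,0,0,0,0,0,0.05,1,0,0,0,0,0,0.044,1,0,0,0,0,0,0.034,1,0,0,0,0,0,0.018,1]' > rows.txt && python3 -m handwheel rows.txt >/dev/null; echo '[0,0,0,0,0,0,1,0,0,0,0,0,0,1]' > rows.txt && python3 -m handwheel rows.txt; echo '[0,0,0,0,0,0,0,0,0,0,0,0,0,0,0,0,0,0,0,0,0,0,0,0,0,0,0,0,0,0,0,0,0,0,0]' > rows.txt && python3 -m handwheel rows.txt 40 >/dev/null;echo '[0,0,0,0,0,0,0,0,0,0,0,0,0,0,0,0,0,0,0,0,0]' > rows.txt && python3 -m handwheel rows.txt; echo '[0,0,0,0,0,-0.03,0,0,0,0,0,0,-0.05,0,0,0,0,0,0,-0.05,0,0,0,0,0,0,-0.05,0,0,0,0,0,0,-0.01,0]' > rows.txt && python3 -m handwheel rows.txt>/dev/null; echo '[0,0,0,0,0,0,0]' > rows.txt && python3 -m handwheel rows.txt; python3 d.py 517 -118 220
```

```text
clock: 9.48
eef_pos: [705.6, -55.6, 125.3]
tcp_rot: [-3.141, -0.0, 1.932]
contact_force: [0.2, -0.2, -0.0]
opening: 1.002
grasp_force: 0.0
clock: 10.15
eef_pos: [706.5, -55.7, 125.9]
tcp_rot: [3.14, 0.001, 1.932]
contact_force: [-1.1, 0.2, 6.2]
opening: 0.441
grasp_force: 39.9
clock: 10.65
eef_pos: [707.1, -55.7, 221.9]
tcp_rot: [3.138, 0.002, 1.932]
contact_force: [0.8, 0.3, -1.8]
opening: 0.438
grasp_force: 40.8
t 10.65 pos [707.1 -55.7 221.9] rpy [3.138e+00 2.000e-03 1.932e+00] y-ang 0.361 d_tool [   8.8 -199.8    1.2] q [-0.08  0.49  1.45  0.    1.2  -0.44] F [ 0.8  0.3 -1.8] g 40.769022814929485 0.4375733882336936
```

To row units: -28 mm / 500 = -0.056, -20 mm / 500 = -0.04.

```bash
echo '[0,0,0,0.002,-0.04,0,0,0,0,0,0.002,-0.056,0,0,0,0,0,0.002,-0.056,0,0,0,0,0,0.002,-0.056,0,0,0,0,0,0.002,-0.056,0,0]' > rows.txt && python3 -m handwheel rows.txt >/dev/null; echo '[0,0,0,0.002,-0.056,0,0,0,0,0,0.002,-0.04,0,0,0,0,0,0.002,-0.034,0,0,0,0,0,0,0,0,0,0,0,0,0,0,0,0]' > rows.txt && python3 -m handwheel rows.txt; python3 d.py 517 -118 135
```

```text
clock: 11.48
eef_pos: [517.6, -117.7, 218.5]
tcp_rot: [-3.14, -0.001, 1.931]
contact_force: [0.1, 0.0, -1.9]
opening: 0.437
grasp_force: 40.9
t 11.4833 pos [ 517.6 -117.7  218.5] rpy [-3.140e+00 -1.000e-03  1.931e+00] y-ang 0.36 d_tool [-0.1 -0.5 83.5] q [-0.23  0.22  1.85  0.    1.07 -0.59] F [ 0.1  0.  -1.9] g 40.91519165318459 0.43741872643512364
```

To row units: 20 mm / 500 = 0.04, 18 mm / 500 = 0.036.

```bash
echo '[0,0,0,0,-0.002,0.036,0,0,0,0,0,0,0.04,0,0,0,0,0,0,0.036,0,0,0,0,0,0,0.016,0,0,0,0,0,0,0,0]' > rows.txt && python3 -m handwheel rows.txt; echo '[0,0,0,0,0,0.008,0,0,0,0,0,0,0.008,0,0,0,0,0,0,0,0]' > rows.txt && python3 -m handwheel rows.txt|grep -E "pos|force";echo '[0,0,0,0,0,0.008,0,0,0,0,0,0,0.008,0,0,0,0,0,0,0,0]' > rows.txt && python3 -m handwheel rows.txt|grep -E "pos|force"
```

```text
clock: 11.9
eef_pos: [517.0, -117.4, 153.3]
tcp_rot: [-3.138, -0.002, 1.932]
contact_force: [0.5, -0.8, -1.7]
opening: 0.435
grasp_force: 40.9
eef_pos: [518.2, -118.0, 147.7]
contact_force: [-0.1, 0.2, -1.2]
grasp_force: 40.9
eef_pos: [517.6, -118.0, 139.2]
contact_force: [0.2, 0.3, -2.3]
grasp_force: 40.9
```

To row units: 4 mm / 500 = 0.008.

```bash
echo '[0,0,0,0,0,0.008,0,0,0,0,0,0,0.008,0,0,0,0,0,0,0,0]' > rows.txt && python3 -m handwheel rows.txt|grep -E "pos|force"; echo '[0,0,0,0,0,0.006,0,0,0,0,0,0,0,0,0,0,0,0,0,0,0]' > rows.txt && python3 -m handwheel rows.txt|grep -E "pos|force";echo '[0,0,0,0,0,0.002,0,0,0,0,0,0,0,0]' > rows.txt && python3 -m handwheel rows.txt|grep -E "pos|force"; echo '[0,0,0,0,0,0.002,0,0,0,0,0,0,0,0]' > rows.txt && python3 -m handwheel rows.txt|grep -E "pos|force"
```

```text
eef_pos: [517.4, -117.9, 130.9]
contact_force: [-0.1, 0.5, -1.5]
grasp_force: 40.9
eef_pos: [517.8, -118.0, 128.5]
contact_force: [-0.2, -1.1, -1.4]
grasp_force: 40.9
eef_pos: [517.9, -118.1, 127.7]
contact_force: [-0.1, 0.1, -1.1]
grasp_force: 40.9
eef_pos: [517.8, -118.0, 126.6]
contact_force: [-0.3, 0.4, -2.0]
grasp_force: 40.9
```

To row units: 0.7 mm / 500 = 0.0014.

```bash
echo '[0,0,0,0,0,0.0014,0,0,0,0,0,0,0,0]' > rows.txt && python3 -m handwheel rows.txt|grep -E "pos|force"; echo '[0,0,0,0,0,0.001,0,0,0,0,0,0,0,0]' > rows.txt && python3 -m handwheel rows.txt|grep -E "pos|force"
```

```text
eef_pos: [517.9, -118.0, 126.0]
contact_force: [0.5, 1.0, -2.1]
grasp_force: 40.9
eef_pos: [518.1, -118.2, 125.9]
contact_force: [-1.8, -0.6, 4.5]
grasp_force: 41.5
```

Tin B touches the floor at the same TCP height it was picked from. Release, rise, turn a quarter for the stick, and move aside to look.

To row units: -35 mm / 500 = -0.07, -25 mm / 500 = -0.05, 0.121 rad / 3.1416 = 0.0385.

```bash
echo '[0,0,0,0,0,0,0.6,0,0,0,0,0,0,0.75,0,0,0,0,0,0,0.85,0,0,0,0,0,0,0.85]' > rows.txt && python3 -m handwheel rows.txt|grep -E "pos|open"; echo '[0,0,0,0,0,-0.02,0.85,0,0,0,0,0,-0.05,0.9,0,0,0,0,0,-0.07,0.9,0,0,0,0,0,-0.07,1,0,0,0,0,0,-0.07,1]' > rows.txt && python3 -m handwheel rows.txt>/dev/null
echo '[0,0,0,-0.07,0,0,1,0,0,0,-0.07,0,0,1,0,0,0,-0.07,0,0,1,0,0,0,-0.07,0,0,1,0,0,0,-0.07,0,0,1]' > rows.txt && python3 -m handwheel rows.txt>/dev/null
echo '[0,0,0.0385,0,0,0,1,0,0,0.0385,0,0,0,1,0,0,0.0385,0,0,0,1,0,0,0.0385,0,0,0,1,0,0,0.0385,0,0,0,1]' > rows.txt && python3 -m handwheel rows.txt>/dev/null
echo '[0,0,0.0385,0,0,0,1,0,0,0.0385,0,0,0,1,0,0,0.0385,0,0,0,1,0,0,0.0385,0,0,0,1,0,0,0.0385,0,0,0,1]' > rows.txt && python3 -m handwheel rows.txt>/dev/null
echo '[0,0,0.0385,0,0,0,1,0,0,0.0385,0,0,0,1,0,0,0.0376,0,0,0,1,0,0,0,0,0,0,1]' > rows.txt && python3 -m handwheel rows.txt
python3 - <<'E'
from h import *
T=cams.grab_frame("top")[...,::-1];S=cams.grab_frame("side")[...,::-1];cv2.imwrite("pics/top4.png",T);cv2.imwrite("pics/side4.png",S)
im=[cv2.resize(I[a:b,c:d],(400,560),interpolation=cv2.INTER_CUBIC) for I,a,b,c,d in((S,140,266,215,325),(T,120,246,215,305))]
cv2.imwrite("pics/chk4.png",np.hstack(im))
E
```

```text
eef_pos: [517.9, -118.0, 125.4]
opening: 0.852
clock: 15.9
eef_pos: [579.6, -281.7, 266.2]
tcp_rot: [3.141, -0.0, 0.356]
contact_force: [0.9, -0.4, 0.4]
opening: 1.002
grasp_force: 0.0
```

View pics/chk4.png

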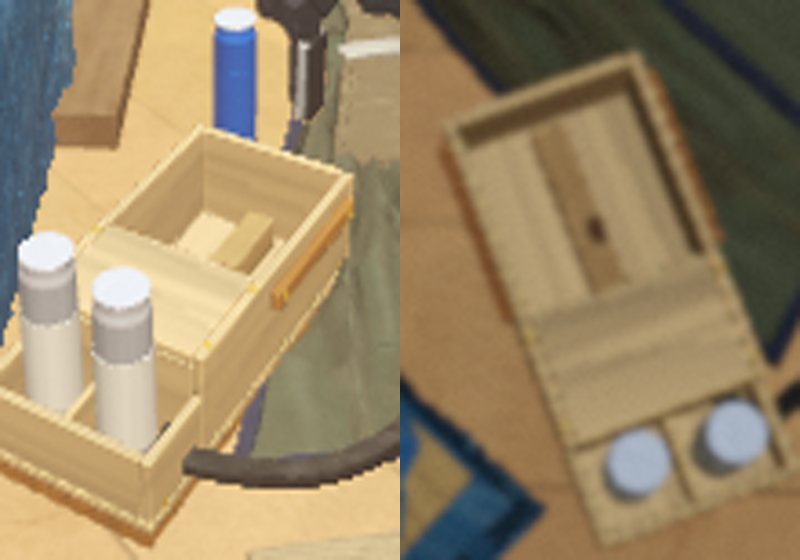

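Both tins stand upright in the two cells: lids at side crop (47,250) and (122,285), top crop (640,462) and (737,432). The stick lies in the bay with its outer end at top crop (546,123) and side crop (260,214), running to the cover at top crop (608,290).

```bash
python3 - <<'E'
from h import *
k=560/126
ct=lambda x,y:((x-400+.5)/k+214.5,(y+.5)/k+119.5)
cs=lambda x,y:((x+.5)/(400/110)+214.5,(y+.5)/k+139.5)
print("end tri",tri(ct(546,123),cs(260,214)))
# stick mask: darker/brown vs bay floor, rows of crop
im=cv2.GaussianBlur(cv2.imread("pics/top4.png"),(3,3),0).astype(float).sum(2)
mid=[]
for v in range(149,184):
    c=ct(546+(608-546)*((v-119.5)*k-123)/(290-123),0)[0]
    u=np.arange(c-7,c+7,.25);g=cv2.remap(im.astype(np.float32),u.astype(np.float32)[None],np.full((1,len(u)),v,np.float32),cv2.INTER_LINEAR)[0];d=np.gradient(g)
    l=u[:28][np.argmin(d[:28])];rr=u[28:][np.argmax(d[28:])]
    mid.append((v,l,rr,c))
mid=np.array(mid);w=mid[:,2]-mid[:,1];print("w",np.median(w),w.round(1)[::4])
ok=abs(w-np.median(w))<1
M=mid[ok];p=np.polyfit(M[:,0],(M[:,1]+M[:,2])/2,1);print(ok.sum(),p)
for v in(148,165,183):print(v,ray("top",(np.polyval(p,v),v),45).round(1))
a=ray("top",(np.polyval(p,148),148),45);b=ray("top",(np.polyval(p,183),183),45)
print("yaw",np.arctan2(*(a-b)[::-1]),"width mm",np.median(w)/354*1070*np.cos(.35))
print("ends",a,b)
for a in((640,462),(737,432)):print("lid",ray("top",ct(*a),143))
E
python3 d.py 690 -22 266
```

```text
end tri [744.45170274   3.71743241  45.63258448]
w 9.0 [ 4.  9.  9.  9. 10. 10.  9. 10.  9.]
23 [  0.39341113 188.53785652]
148 [743.9   5. ]
165 [689.2 -16.3]
183 [632.3 -38.5]
yaw 0.37130574750459544 width mm 25.554122103729547
ends [743.88903212   4.95875506] [632.32126878 -38.4819504 ]
lid [499.13334068 -57.66027927]
lid [ 518.13614341 -117.80582114]
t 16.0 pos [ 579.6 -281.8  266. ] rpy [ 3.141 -0.     0.366] y-ang -1.205 d_tool [ 196.  -203.1    0. ] q [-0.45  0.36  1.55  0.    1.23  0.75] F [ 0.2  0.  -0.2] g 0.0 1.0005080334637555
```

The measured stick end is at (744,4), z 45.6 (46 expected), width 25.5 (24), yaw 0.371. I grip 55 mm in from the end, at (693,-15).

```bash
python3 d.py 693 -15 166 | grep -o "d_tool.*q"; echo '[0,0,0,0.05,-0.05,0,1,0,0,0,0.05,-0.05,0,1,0,0,0,0.05,-0.05,0,1,0,0,0,0.05,-0.05,0,1,0,0,0,0.05,-0.05,0,1]' > rows.txt && python3 -m handwheel rows.txt>/dev/null; echo '[0,0,0,0.05,-0.05,0,1,0,0,0,0.05,-0.05,0.04,1,0,0,0,0.05,-0.05,0.04,1,0,0,0,0,0,0.04,0.8,0,0,0,0,0,0,0.8]' > rows.txt && python3 -m handwheel rows.txt>/dev/null;echo '[0,0,0,0,0,0,0.8]' > rows.txt && python3 -m handwheel rows.txt; python3 d.py 693 -15 120
```

```text
d_tool [ 201.3 -208.6  100. ] q
clock: 16.92
eef_pos: [695.1, -23.8, 204.7]
tcp_rot: [-3.141, 0.003, 0.365]
contact_force: [0.6, 0.0, 0.2]
opening: 0.8
grasp_force: 0.0
t 16.9167 pos [695.1 -23.8 204.7] rpy [-3.141e+00  3.000e-03  3.650e-01] y-ang -1.206 d_tool [ 1.4 -8.9 84.7] q [-0.04  0.49  1.49 -0.    1.16  1.17] F [0.6 0.  0.2] g 0.0 0.7995101366546159
```

```bash
echo '[0,0,0,0,-0.018,0.05,0.7,0,0,0,0,0,0.06,0.7,0,0,0,0,0,0.06,0.7,0,0,0,0,0,0.04,0.7,0,0,0,0,0,0,0.7]' > rows.txt && python3 -m handwheel rows.txt>/dev/null;echo '[0,0,0,0,0,0,0.7]' > rows.txt && python3 -m handwheel rows.txt; python3 d.py 693 -15 49
```

```text
clock: 17.42
eef_pos: [692.8, -16.7, 101.5]
tcp_rot: [3.142, 0.0, 0.362]
contact_force: [1.0, 0.5, 0.6]
opening: 0.696
grasp_force: 0.0
t 17.4167 pos [692.8 -16.7 101.5] rpy [3.142 0.    0.362] y-ang -1.209 d_tool [ 0.8 -1.5 52.5] q [-0.03  0.59  1.57 -0.    0.98  1.18] F [1.  0.5 0.6] g 0.0 0.6962897057572682
```

To row units: 20 mm / 500 = 0.04, 10 mm / 500 = 0.02.

```bash
echo '[0,0,0,0,-0.003,0.04,0.7,0,0,0,0,0,0.04,0.7,0,0,0,0,0,0.02,0.7,0,0,0,0,0,0,0.7,0,0,0,0,0,0,0.7]' > rows.txt && python3 -m handwheel rows.txt; python3 d.py 693 -15 49
```

```text
clock: 17.83
eef_pos: [693.0, -14.5, 52.0]
tcp_rot: [3.141, -0.001, 0.362]
contact_force: [0.8, 0.5, 0.0]
opening: 0.702
grasp_force: 0.0
t 17.8333 pos [693.  -14.5  52. ] rpy [ 3.141e+00 -1.000e-03  3.620e-01] y-ang -1.209 d_tool [-0.2  0.5  3. ] q [-0.02  0.65  1.6  -0.    0.9   1.19] F [0.8 0.5 0. ] g 0.0 0.7022115002069809
```

The rows are not in the units I measure in: shifts go in shares of 500 mm and turns go in shares of pi rad. I convert before sending: 2 mm / 500 = 0.004.

```bash
echo '[0,0,0,0,0,0.004,0.7,0,0,0,0,0,0,0.3,0,0,0,0,0,0,0,0,0,0,0,0,0,0,0,0,0,0,0,0,0]' > rows.txt && python3 -m handwheel rows.txt 60; echo '[0,0,0,0,0,0,0,0,0,0,0,0,0,0,0,0,0,0,0,0,0,0,0,0,0,0,0,0]' > rows.txt && python3 -m handwheel rows.txt
```

```text
clock: 18.25
eef_pos: [692.4, -14.1, 48.9]
tcp_rot: [3.141, -0.0, 0.362]
contact_force: [0.4, -0.7, -1.0]
opening: 0.131
grasp_force: 0.0
clock: 18.58
eef_pos: [692.2, -14.1, 48.4]
tcp_rot: [3.142, 0.0, 0.362]
contact_force: [-0.4, 0.3, 1.0]
opening: -0.0
grasp_force: 0.0
```

The fingers shut fully, so they didn't catch the stick. I look.

Run:
```python
from h import *
T=cams.grab_frame("top")[...,::-1];S=cams.grab_frame("side")[...,::-1]
print(r.nose_length, proj("side",(692,-14,26)),proj("side",(692,-14,48)),proj("side",(744.5,4,46)))
im=[cv2.resize(I[a:b,c:d],(400,560),interpolation=cv2.INTER_CUBIC) for I,a,b,c,d in((S,130,214,250,310),(T,120,246,215,305))]
cv2.imwrite("pics/chk5.png",np.hstack(im))
```

```text
22.0 [277.0040001  201.51260713] [277.02847077 195.19621532] [286.65678732 187.45498894]
```

View pics/chk5.png

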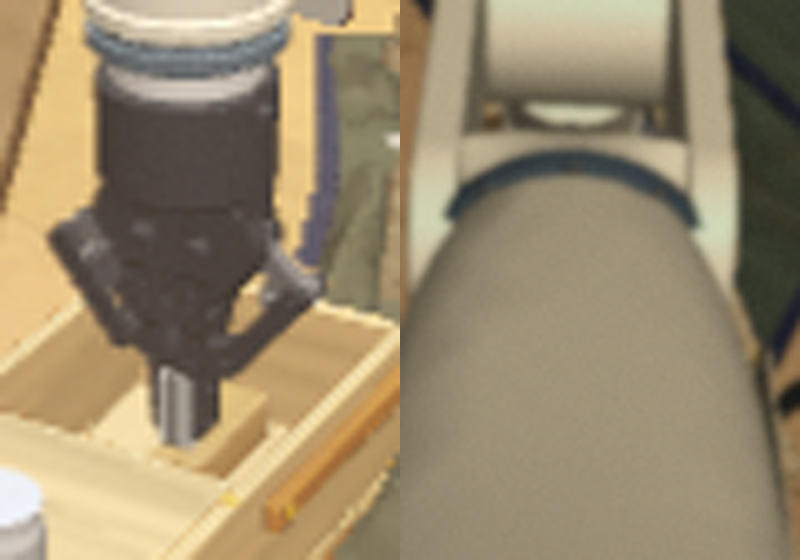

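The fingers are shut just on top of the stick: tips at crop (182,440), full image (277,196), which by projection is z about 46 and not 26. I check the tip height against the reported TCP in the earlier pictures and again now.

Run:
```python
from h import *
s=r.sense();print(s["eef_pos"],s["contact_force"],s["opening"])
ax=np.array([np.cos(.361),np.sin(.361),0])*42.5
for z in(224,214,204,194):
    for sg in(1,-1):
        c=np.array([680.6,26.1,z])+sg*ax;q=proj("side",c);print(z,sg,q.round(1),"crop",((q-(220,110))/.3).round())
S=cams.grab_frame("side")[...,::-1];c=cv2.resize(S[165:209,255:299],(704,600),interpolation=cv2.INTER_LANCZOS4)
for z in(24,36,46,56):
    q=proj("side",(*s["eef_pos"][:2],z));p=((q-(255,165))*(16,600/44)).astype(int);cv2.circle(c,tuple(int(i) for i in p),3,(0,0,255),-1);print(z,q)
cv2.imwrite("pics/chk6.png",c)
```

```text
[692.13700092 -14.08200791  48.41746849] [-0.35766787  0.03461056 -0.20277103] 0.0018290431679937951
224 1 [272.5 130.5] crop [175.  68.]
224 -1 [256.1 141.2] crop [120. 104.]
214 1 [272.6 133.8] crop [175.  79.]
214 -1 [256.3 144.7] crop [121. 116.]
204 1 [272.6 137.1] crop [175.  90.]
204 -1 [256.4 148.2] crop [121. 127.]
194 1 [272.6 140.4] crop [175. 101.]
194 -1 [256.5 151.6] crop [122. 139.]
24 [277.05541081 202.07574974]
36 [277.06898761 198.65463552]
46 [277.0804272  195.77205874]
56 [277.09198283 192.86024388]
```

View pics/chk6.png

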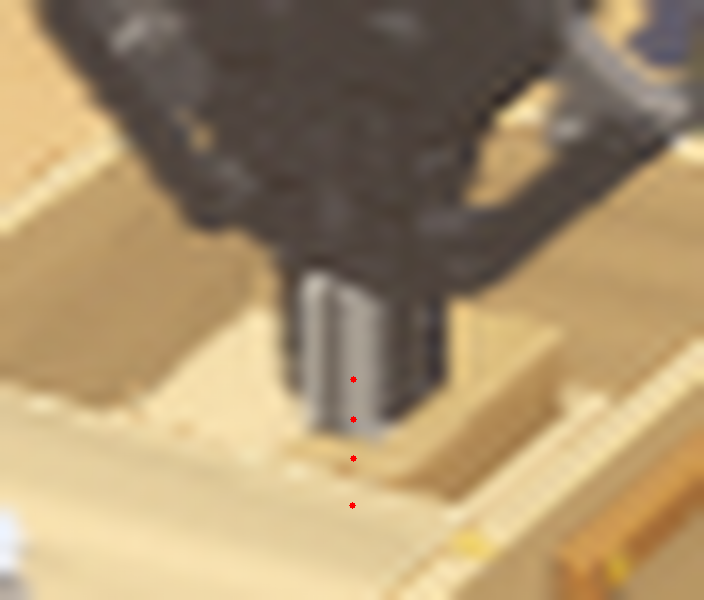

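The red dots mark z 56, 46, 36 and 24. The tips end at about z 45 while the TCP reads 48, so the real fingertips stand only about 2–3 mm ahead of the reported TCP, not 22. I rise, open, and go about 19 mm lower while watching the force.

To row units: -8 mm / 500 = -0.016.

```bash
echo '[0,0,0,0,0,-0.016,0,0,0,0,0,0,0,0.3,0,0,0,0,0,0,0.65,0,0,0,0,0,0,0.65,0,0,0,0,0,0,0.65]' > rows.txt && python3 -m handwheel rows.txt >/dev/null; echo '[0,0,0,0,0,0.016,0.65,0,0,0,0,0,0.01,0.65,0,0,0,0,0,0.01,0.65,0,0,0,0,0,0,0.65,0,0,0,0,0,0,0.65]' > rows.txt && python3 -m handwheel rows.txt; python3 d.py 693 -15 30
```

```text
clock: 19.57
eef_pos: [692.7, -15.4, 37.7]
tcp_rot: [3.14, -0.0, 0.362]
contact_force: [3.1, -6.5, -2.0]
opening: 0.651
grasp_force: 0.0
t 19.5667 pos [692.7 -15.4  37.7] rpy [ 3.14  -0.     0.362] y-ang -1.209 d_tool [ 0.4 -0.3  7.7] q [-0.02  0.67  1.6  -0.    0.87  1.19] F [ 3.1 -6.5 -2. ] g 0.0 0.650550506413522
```

A 7 N side push towards -y: a knuckle probably touches the bay's +y wall. I shift 4 mm towards -y (tool +y) and check.

To row units: 4 mm / 500 = 0.008, -3 mm / 500 = -0.006.

```bash
echo '[0,0,0,0,0.008,-0.006,0.65,0,0,0,0,0,0,0.65,0,0,0,0,0,0,0.65]' > rows.txt && python3 -m handwheel rows.txt|grep -E "pos|contact"; echo '[0,0,0,0,0,0.01,0.65,0,0,0,0,0,0,0.65,0,0,0,0,0,0,0.65]' > rows.txt && python3 -m handwheel rows.txt|grep -E "pos|contact"
```

```text
eef_pos: [693.5, -17.9, 41.2]
contact_force: [0.6, 0.3, 0.2]
eef_pos: [693.1, -17.6, 35.8]
contact_force: [0.4, 0.1, 0.3]
```

To row units: 3 mm / 500 = 0.006, 2 mm / 500 = 0.004.

```bash
echo '[0,0,0,0,0,0.006,0.65,0,0,0,0,0,0.004,0.65,0,0,0,0,0,0,0.65,0,0,0,0,0,0,0.65]' > rows.txt && python3 -m handwheel rows.txt|grep -E "pos|contact"; echo '[0,0,0,0,0,0,0.4,0,0,0,0,0,0,0.3,0,0,0,0,0,0,0,0,0,0,0,0,0,0,0,0,0,0,0,0,0]' > rows.txt && python3 -m handwheel rows.txt 60|grep -E "pos|contact|open|grasp"; echo '[0,0,0,0,0,0,0,0,0,0,0,0,0,0,0,0,0,0,0,0,0]' > rows.txt && python3 -m handwheel rows.txt|grep -E "pos|contact|open|grasp"
```

```text
eef_pos: [693.4, -17.8, 31.2]
contact_force: [0.6, -0.4, -0.2]
eef_pos: [694.0, -17.9, 31.9]
contact_force: [0.2, -0.9, 2.6]
opening: 0.262
grasp_force: 60.0
eef_pos: [694.0, -17.9, 31.9]
contact_force: [-0.5, -1.1, 5.5]
opening: 0.263
grasp_force: 60.1
```

The stick is held (opening 0.263, about 24 mm, at 60 N). I lift slightly, then tilt about its inner end in small steps.

To row units: -8.7 mm / 500 = -0.0174, -3 mm / 500 = -0.006, 0.06 rad / 3.1416 = 0.0191.

```bash
echo '[0,0,0,0,0,-0.006,0,0,0.0191,0,-0.0014,0,-0.0174,0,0,0.0191,0,-0.0014,0,-0.0174,0,0,0,0,0,0,0,0,0,0,0,0,0,0,0]' > rows.txt && python3 -m handwheel rows.txt; echo '[0,0.0191,0,-0.0014,0,-0.0174,0,0,0.0191,0,-0.0014,0,-0.0174,0,0,0,0,0,0,0,0]' > rows.txt && python3 -m handwheel rows.txt
```

```text
clock: 21.48
eef_pos: [691.0, -18.8, 51.9]
tcp_rot: [-3.141, -0.118, 0.361]
contact_force: [0.4, 0.0, -0.7]
opening: 0.263
grasp_force: 59.4
clock: 21.73
eef_pos: [686.9, -20.1, 68.7]
tcp_rot: [-3.141, -0.24, 0.361]
contact_force: [-0.6, -0.1, -2.5]
opening: 0.263
grasp_force: 59.4
```

To row units: -8.7 mm / 500 = -0.0174, -0.7 mm / 500 = -0.0014, 0.06 rad / 3.1416 = 0.0191.

```bash
echo '[0,0.0191,0,-0.0014,0,-0.0174,0,0,0.0191,0,-0.0014,0,-0.0174,0,0,0,0,0,0,0,0,0,0,0,0,0,0,0]' > rows.txt && python3 -m handwheel rows.txt|grep -E "pos|rot|contact"
python3 - <<'E'
from h import *
S=cams.grab_frame("side")[140:230,225:345,::-1];cv2.imwrite("pics/chk7.png",cv2.resize(S,(720,540),interpolation=cv2.INTER_CUBIC))
E
```

```text
eef_pos: [682.3, -22.0, 84.7]
tcp_rot: [-3.14, -0.357, 0.361]
contact_force: [0.7, 0.0, 0.0]
```

View pics/chk7.png

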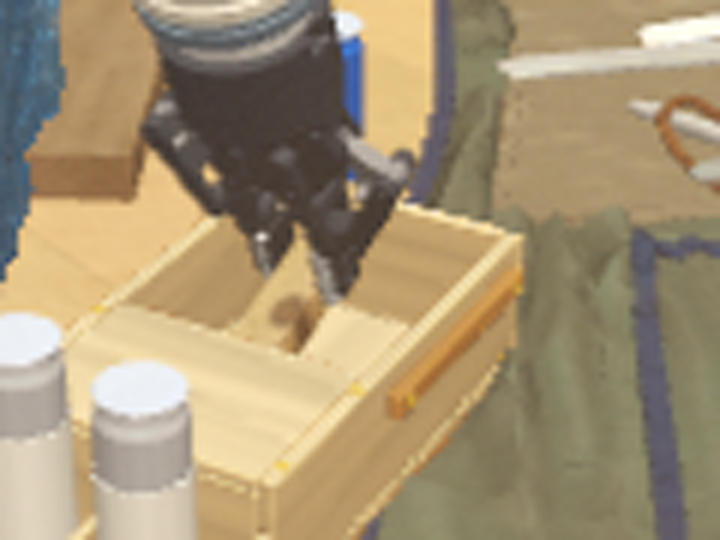

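The picture shows the stick tilted in the grip, with the knot at crop (290,315) and its inner part still going under the cover; both tins are upright at the left. No contact force. I draw it out along its own axis (tool +x).

To row units: 15 mm / 500 = 0.03, 10 mm / 500 = 0.02.

```bash
echo '[0,0,0,0.02,0,0,0,0,0,0,0.03,0,0,0,0,0,0,0.03,0,0,0,0,0,0,0,0,0,0]' > rows.txt && python3 -m handwheel rows.txt|grep -E "pos|contact|grasp"; echo '[0,0,0,0.03,0,0,0,0,0,0,0.04,0,0,0,0,0,0,0.04,0,0,0,0,0,0,0.02,0,0,0,0,0,0,0,0,0,0]' > rows.txt && python3 -m handwheel rows.txt|grep -E "pos|rot|contact|grasp"
```

```text
eef_pos: [721.9, -7.7, 101.1]
contact_force: [-0.2, 0.6, -0.0]
grasp_force: 59.4
eef_pos: [776.8, 13.7, 123.2]
tcp_rot: [3.14, -0.362, 0.363]
contact_force: [0.5, 1.0, -0.1]
grasp_force: 59.4
```

To row units: -28 mm / 500 = -0.056, 10.6 mm / 500 = 0.0212.

```bash
echo '[0,0,0,0.014,0,-0.038,0,0,0,0,0.0212,0,-0.056,0,0,0,0,0.0212,0,-0.056,0,0,0,0,0.0212,0,-0.056,0,0,0,0,0.0212,0,-0.056,0]' > rows.txt && python3 -m handwheel rows.txt|grep -E "pos|contact|grasp"; echo '[0,0,0,0.0212,0,-0.056,0,0,0,0,0.014,0,-0.038,0,0,0,0,0,0,0,0,0,0,0,0,0,0,0,0,0,0,0,0,0,0]' > rows.txt && python3 -m handwheel rows.txt|grep -E "pos|rot|contact|grasp|open"
python3 - <<'E'
from h import *
S=cams.grab_frame("side")[90:270,185:365,::-1];T=cams.grab_frame("top")[90:270,190:370,::-1];cv2.imwrite("pics/chk8.png",np.hstack([cv2.resize(i,(400,400),interpolation=cv2.INTER_CUBIC) for i in(S,T)]))
E
```

```text
eef_pos: [773.0, 12.5, 262.2]
contact_force: [0.5, 0.0, -1.0]
grasp_force: 59.4
eef_pos: [773.1, 12.6, 310.1]
tcp_rot: [-3.14, -0.357, 0.361]
contact_force: [1.2, 0.3, -0.6]
opening: 0.263
grasp_force: 59.4
```

View pics/chk8.png

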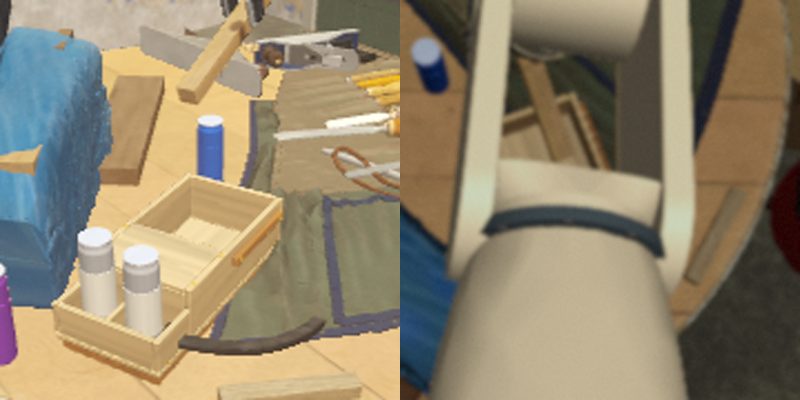

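The side view shows the stick held high above the caddy (crop (188,92) up to (250,10)), with both tins upright in their cells at (97,270) and (142,290), the bay empty, and the oak strip and look-alikes untouched. The inner end is at about z 250, well above the lids at 144. I hold still briefly and hand in.

```bash
echo '[0,0,0,0,0,0,0,0,0,0,0,0,0,0,0,0,0,0,0,0,0,0,0,0,0,0,0,0,0,0,0,0,0,0,0]' > rows.txt && python3 -m handwheel rows.txt; python3 -c "
from rig import r
print(r.sign_off())"
```

```text
clock: 24.22
eef_pos: [774.4, 12.8, 312.2]
tcp_rot: [-3.141, -0.36, 0.362]
contact_force: [0.3, -0.3, -1.1]
opening: 0.266
grasp_force: 59.4
the job is handed in; nothing more can be done
None
```

I handed the job in at 24.2 s: both tins stand upright, one in each cell, and the gripper holds the oak stick still about 100 mm above the tin tops, clear of caddy and tins, after a first stick grip that closed on air and had to be redone lower.

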